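# Pack flange stubs alternately and close the tray

## Robot

A 6-joint arm with a two-finger parallel gripper is mounted at the origin on a cart in front of the work surface, level with it; the furniture and walls round the work are solid. World frame = base frame: x ahead of the robot, y to its left, z up, the work surface at z = 0. Lengths are in m, angles in rad, forces in N, time in s.
With the tool pointing down it reaches from about 0.3 to 0.75 m from the base axis. Payload 8.5 kg.
Tool frame: the origin (TCP) lies at the very end of the fingers, on their centre line; the grasp point (between the pads) lies 19 mm behind it; z points along the fingers, y is the line along which they close (so a half turn about z gives the same grasp; the last joint's range is limited). The gripper opens to 85 mm and grips with 20 to 120 N. Pads are 22 mm wide; open, the fingers measure 114 mm over their backs; the gripper's body (76 mm by 85 mm) begins 54 mm behind the grasp point. The pads swing forward as they close: fully open they stand 13 mm farther back than shut.
Start: joints at [1.127, 0.381, 1.297, -0, 1.464, -0.215], TCP at [0.125, 0.536, 0.231] pointing down, gripper open.
Joint ranges: [-3.11, 3.11], [-0.89, 2.33], [0.22, 2.48], [-1.42, 4.56], [0.17, 2.85], [-2.88, 2.88]. Speed limits (rad/s): [2.39, 2.39, 3.14, 3.14, 3.14, 3.14].

## Interface

Orientations are given as a unit quaternion [x, y, z, w].
In Python, from bench import * gives the robot as it stands.
- The arm moves only by the tool play_rows, never from a script. Its argument "moves" is a list of rows, each an object with "claw": the opening, from -1 (shut) to 1 (fully open); "translation": the shift along the tool's x, y, z as a fraction of full scale, a list of three; "delta_rot": the turn, a rotation vector about the tool's x, y, z as a fraction of full scale, a list of three. In form: [{"claw": claw, "translation": [tx, ty, tz], "delta_rot": [rx, ry, rz]}, ...]. A call has 1 to 12 rows; each row shifts and turns the commanded pose from where the row before left it, along the tool's axes as they then stand; what a row does not reach is not made up. Full scale, the value 1, is 20 mm for a shift and 0.1 rad for a turn. A row lasts 1/12 s, in which the tool goes at most 41.7 mm and 7.16 degrees, less where a joint would pass 70% of its speed; a pose out of reach is approached as far as the arm can. A call with a number of a shift or a turn outside -1 to 1 is refused whole. A call with a gripper value outside its range is refused whole. The fingers move at their own pace and stop on an object; "squeeze" is the grip in N (left out, the last holds). Time passes only in rows, so rows that do not move let the fingers close. It gives the time, the measured TCP pose, the force, the opening and the grip force at its end, in the units of the state.
- sense(): the state, without advancing time (a new reading comes with each control period).
- read_camera(name): name is "scene" or "top" or "wrist"; returns (picture, depth): 384x512x3 uint8, red, green, blue; 384x512 float32, m along the optical axis (not along the pixel's ray), 0 where there is no reading.
- calibration(name): a dict with "K" (3x3 intrinsics, pixels), "distortion" ([k1, k2, p1, p2, k3] as OpenCV has them; the pictures are not rectified), "rvec" (rotation vector, rad) and "tvec" (3), from world to camera coordinates, as OpenCV has them; the wrist camera has in their place "mount" (4x4, takes a point from camera to tool coordinates, whose origin is the TCP and whose axes are the flange's). Camera axes: x right, y down, z forward; pixel columns grow to the right and rows downward; lengths in m; the calibration is good to about 2 mm. A picture is of the moment at which its call begins: read the wrist's pose just before it. calibration takes no time and is no camera call.
- sign_off(): hands the job in; it is judged then, once.
Trained networks look in the newest picture that a camera, given by its name, has taken for a name from the list of things; names that differ only in an ending like _2 or _b are one class to them, and where a whole thing is asked for, a point or a joint stands for the part that bears it (a point fixed in the world has none). Each returns a list of dicts, best first, with "confidence" (0 to 1); they miss things now and then, are a little off and sometimes report something else, mostly with a low value. They report only what shows in the picture. A call takes as long as a camera call. They do not tell look-alikes from the thing itself.
- find_in(camera, label): "bbox" ([centre column, centre row, width, height] in pixels, round what is visible of it).
- masks_of(camera, label): "mask" (384x512 bool, what is visible of it) and "bbox" ([centre column, centre row, width, height] in pixels, round what is visible of it).
- tip_of(camera, label): "at" ([column, row] in pixels: a listed point, or the origin of a listed thing).
The state is a dict: "clock": time; "joint_pos": joint angles; "joint_vel": joint speeds; "joint_efforts": joint torques, N m; "tcp_pos": TCP position; "eef_rot": TCP orientation; "contact_force": force on the tool from outside, world axes, zero at the start; "torque": the same for the moment, N m; "gripper_width": opening from 0.0 (shut) to 1.0 (fully open); "finger_force": force on a finger pad.
Only numpy, scipy, OpenCV 4.12 (cv2) and the standard library are available. Lean on these libraries where they do the work, as an engineer would, in place of code of your own. Each camera call takes 0.05 s, during which the arm holds its last target. There are 200 camera calls.

## Task

Pack the three loose hat-shaped flange stubs into the grey tray in one row with the stub that already stands at its fixed end stop, alternating brim down and brim up so that the brims overlap; leave each stub the way up it stands now. Then slide the tray's end bar by its black knob fully home towards the row, so that the four stubs stand upright, in line and close together. Leave the small vial and the timer where they are.

Things in the scene. Friction and masses are not known exactly. Their poses are not given: they have to be found in the camera images.
- row_start (a point): Fixed grey tray: on its plate (6 mm above the table, 92 mm wide), mid-width, at the foot of the end stop's inner face (stop 76 mm wide, 58 high). z up; y runs along the tray from stop to end bar, x across. Rails 6 mm above the plate, inner faces at x = +-35 mm. Row from the stop: brim down, brim up, brim down, brim up; neighbours' centres at least 45 mm apart.
- end_bar (a joint): Sliding aluminium bar between the rails, 66 mm wide, 24 high: it passes under the brim of a brim-up stub. 0 = open, 0.078 m = home at its own limit. Its face lies at y = 262 mm minus this in the row_start frame (184 home: 4 mm to spare in a rightly packed row). Friction 1.5 N; stays where left.
- knob (a point): Middle of the bar's black upright knob: round post 20 mm thick, from 10 to 52 mm above the plate; this point is 34 mm above the plate, 45 mm behind the bar's face, and moves with the bar. The bar goes home along -y of row_start. A carriage 10 mm high lies under the knob.
- stub_first_mid (a point): Stub already in the tray at the end stop, loose, brim down, crown up: aluminium hat, 45 mm high, 0.09 to 0.18 kg: brim 62 mm across, 8 thick; solid coaxial crown 28 mm across, 37 long. Point: on the axis, half-way up; z up. 
- stub_up_mid (a point): The only stub on the table standing brim down, crown up: aluminium hat, 45 mm high, 0.09 to 0.18 kg: brim 62 mm across, 8 thick; solid coaxial crown 28 mm across, 37 long. Point: on the axis, half-way up; z up. Can be taken across the crown. It cannot be lowered past the overhanging brim of a brim-up stub, so it goes in before them.
- stub_down_a_mid (a point): One of two interchangeable stubs standing on the table upside down, on the crown, brim on top (37 to 45 mm up): aluminium hat, 45 mm high, 0.09 to 0.18 kg: brim 62 mm across, 8 thick; solid coaxial crown 28 mm across, 37 long. Point: on the axis, half-way up; z up. Can be taken across the brim.
- stub_down_b_mid (a point): One of two interchangeable stubs standing on the table upside down, on the crown, brim on top (37 to 45 mm up): aluminium hat, 45 mm high, 0.09 to 0.18 kg: brim 62 mm across, 8 thick; solid coaxial crown 28 mm across, 37 long. Point: on the axis, half-way up; z up. Can be taken across the brim.
- vial_mid (a point): Small capped plastic vial, 27 mm diameter, 50 mm high, among the stubs, to be left alone; point half-way up.
- clock_mid (a point): Small white timer lying on the table, 62x62x19 mm, to be left alone; point half-way up.
There are look-alikes about, which are no part of the job. Leave any purple look-alike of the part that bears stub_down_b_mid alone. Leave any turquoise look-alike of the part that bears stub_down_a_mid alone.

How it is judged:
On the way, in this order (a step that is already met when the one before it is completed fails the run):
1. the one brim-down stub and both brim-up stubs stand in the tray in line with the first (x of stub_first_mid in the frame of row_start between -0.009 and 0.009 m and z of stub_first_mid in the frame of row_start between 0.0185 and 0.0265 m and angle between each of stub_first_mid, stub_up_mid, stub_down_a_mid, stub_down_b_mid's own z axis and vertical below 0.12 rad and y of stub_first_mid in the frame of row_start between 0.025 and 0.25 m and x of stub_up_mid in the frame of row_start between -0.009 and 0.009 m and z of stub_up_mid in the frame of row_start between 0.0185 and 0.0265 m and y of stub_up_mid in the frame of row_start between 0.025 and 0.25 m and x of stub_down_a_mid in the frame of row_start between -0.009 and 0.009 m and z of stub_down_a_mid in the frame of row_start between 0.0185 and 0.0265 m and y of stub_down_a_mid in the frame of row_start between 0.025 and 0.25 m and x of stub_down_b_mid in the frame of row_start between -0.009 and 0.009 m and z of stub_down_b_mid in the frame of row_start between 0.0185 and 0.0265 m and y of stub_down_b_mid in the frame of row_start between 0.025 and 0.25 m), for 0.2 s.
2. the end bar is home against the alternated row (value of joint end_bar above 0.0745 m), for 0.2 s.
At the end, for the whole second after the job is handed in: Bar within 3.5 mm of home. From the stop: brim down, up, down, up, centres about 34, 79, 123, 167 mm from it (each within 8 mm), within 9 mm of the middle line; all stand on the plate (4 mm), upright within 0.12 rad, at rest (value of joint end_bar above 0.0745 m and x of stub_first_mid in the frame of row_start between -0.009 and 0.009 m and z of stub_first_mid in the frame of row_start between 0.0185 and 0.0265 m and angle between each of stub_first_mid, stub_up_mid, stub_down_a_mid, stub_down_b_mid's own z axis and vertical below 0.12 rad and x of stub_up_mid in the frame of row_start between -0.009 and 0.009 m and z of stub_up_mid in the frame of row_start between 0.0185 and 0.0265 m and x of stub_down_a_mid in the frame of row_start between -0.009 and 0.009 m and z of stub_down_a_mid in the frame of row_start between 0.0185 and 0.0265 m and x of stub_down_b_mid in the frame of row_start between -0.009 and 0.009 m and z of stub_down_b_mid in the frame of row_start between 0.0185 and 0.0265 m and ((y of stub_first_mid in the frame of row_start between 0.026 and 0.042 m and y of stub_up_mid in the frame of row_start between 0.112 and 0.135 m) or (y of stub_up_mid in the frame of row_start between 0.026 and 0.042 m and y of stub_first_mid in the frame of row_start between 0.112 and 0.135 m)) and ((y of stub_down_a_mid in the frame of row_start between 0.068 and 0.09 m and y of stub_down_b_mid in the frame of row_start between 0.156 and 0.178 m) or (y of stub_down_b_mid in the frame of row_start between 0.068 and 0.09 m and y of stub_down_a_mid in the frame of row_start between 0.156 and 0.178 m)) and linear speed of each of stub_first, stub_up, stub_down_a, stub_down_b below 0.02 m/s); the robot touches nothing.
It fails at once if the vial or the timer is moved more than 25 mm (distance of any of vial_mid, clock_mid from where it was at the start of the episode above 0.025 m).
It also fails if it takes over 59 s, if anything falls off the work surface, if the arm or the gripper's body presses on something with over 40 N, if the wrist force passes 120 N, or if a joint passes its speed limit or range.

## Working session

There is one attempt and no reset: what is moved stays moved. The work goes in short steps, Python scripts to look and compute and a tool call to move; the robot and the scene stay as the last step left them, time stands still between calls to the robot, and variables do not carry over. Pictures are saved under pics/ and viewed, at most 10 in all, crops included, and the job is handed in when it is done.

Besides the shell and the picture viewer there is one more tool, called after "Call:" as a command line: name --argument value ..., lists and objects as JSON in quotes. play_rows: Moves the arm, as the interface text tells. Shift numbers are shares of 20 mm and turn numbers shares of 0.1 rad, none past 1 either way. Its arguments: {"type":"object","properties":{"moves":{"type":"array","items":{"type":"object","properties":{"claw":{"type":"number"},"translation":{"type":"array","items":{"type":"number","minimum":-1,"maximum":1}},"delta_rot":{"type":"array","items":{"type":"number","minimum":-1,"maximum":1}}}}},"squeeze":{"type":"number"}},"required":["moves"]}

```bash
mkdir -p pics; cat > h.py <<'E'
from bench import *
import numpy as np, cv2
from scipy.spatial.transform import Rotation as R
def cam(name):
    c=calibration(name); K=np.array(c["K"],float); D=np.array(c["distortion"],float)
    if "mount" in c:
        s=sense(); T=np.eye(4); T[:3,:3]=R.from_quat(s["eef_rot"]).as_matrix(); T[:3,3]=s["tcp_pos"]
        M=T@np.array(c["mount"])
    else:
        W=np.eye(4); W[:3,:3]=cv2.Rodrigues(np.array(c["rvec"],float))[0]; W[:3,3]=np.ravel(c["tvec"]); M=np.linalg.inv(W)
    return K,D,M
def world(uv,K,D,M,z=None,d=None):
    p=cv2.undistortPoints(np.array(uv,float).reshape(-1,1,2),K,D).reshape(-1,2)
    r=np.c_[p,np.ones(len(p))]
    rw=r@M[:3,:3].T
    if z is not None: s=(z-M[2,3])/rw[:,2]
    else: s=np.ravel(d)
    return M[:3,3]+rw*s[:,None]
def cloud(depth,K,D,M):
    h,w=depth.shape; v,u=np.mgrid[:h,:w]
    return world(np.stack([u,v],-1).reshape(-1,2),K,D,M,d=depth).reshape(h,w,3)
E
python3 - <<'E'
from h import *
s=sense();print(s)
for n in("top","scene","wrist"):
    p,d=read_camera(n); K,D,M=cam(n); print(n,M.round(3).tolist(),K[0,0])
    np.savez(f"{n}0.npz",p=p,d=d,M=M)
    cv2.imwrite(f"pics/{n}0.png",cv2.resize(p[...,::-1],(800,600)))
    for l in ["row_start","knob","stub_first_mid","stub_up_mid","stub_down_a_mid","vial_mid","clock_mid"]:
        print(l,[(np.round(t["at"]).tolist(),round(t["confidence"],2)) for t in tip_of(n,l)]) if n!="wrist" else 0
E
```

```text
{'clock': 0.0, 'joint_pos': array([ 1.12668756e+00,  3.81219970e-01,  1.29829608e+00, -2.90928247e-05,
        1.46360390e+00, -2.15283759e-01]), 'joint_vel': array([ 0.00100179,  0.00237943, -0.0007542 , -0.00120215,  0.00022444,
        0.00110853]), 'joint_efforts': array([ 1.02076989e-03, -4.48457873e+01, -2.31274974e+01, -1.28283295e-04,
        4.70937928e-03, -3.61547634e-06]), 'tcp_pos': array([0.1246241 , 0.53537905, 0.230687  ]), 'eef_rot': array([ 1.14161461e-01,  9.93461915e-01, -7.27199640e-04, -2.33552227e-04]), 'contact_force': array([-0.00061819,  0.06703394, -0.36169664]), 'torque': array([ 0.00133182, -0.03357467, -0.05198869]), 'finger_force': 0.0, 'gripper_width': 1.0023925159774918}
top [[0.01, -0.982, 0.186, 0.369], [-1.0, -0.009, 0.006, 0.007], [-0.005, -0.186, -0.982, 0.896], [0.0, 0.0, 0.0, 1.0]] 367.6310733205797
row_start [([326.0, 137.0], 0.96), ([302.0, 238.0], 0.54)]
knob [([210.0, 149.0], 0.67)]
stub_first_mid [([314.0, 133.0], 0.96), ([187.0, 222.0], 0.56)]
stub_up_mid [([336.0, 226.0], 0.94)]
stub_down_a_mid [([190.0, 269.0], 0.86), ([185.0, 224.0], 0.79)]
vial_mid [([222.0, 212.0], 0.57)]
clock_mid [([302.0, 237.0], 0.56), ([188.0, 223.0], 0.17)]
scene [[0.571, -0.475, 0.669, -0.094], [-0.821, -0.327, 0.469, -0.405], [-0.004, -0.817, -0.577, 0.593], [0.0, 0.0, 0.0, 1.0]] 427.2785476028851
row_start [([360.0, 205.0], 0.66)]
knob [([248.0, 168.0], 0.82)]
stub_first_mid [([350.0, 194.0], 0.58), ([246.0, 219.0], 0.32)]
stub_up_mid [([324.0, 263.0], 0.8)]
stub_down_a_mid [([151.0, 223.0], 0.84), ([181.0, 196.0], 0.66)]
vial_mid []
clock_mid [([276.0, 259.0], 0.6), ([351.0, 194.0], 0.52)]
wrist [[0.228, 0.939, 0.257, 0.059], [0.974, -0.219, -0.061, 0.551], [-0.001, 0.264, -0.965, 0.374], [0.0, 0.0, 0.0, 1.0]] 270.51320062330103
```

View pics/top0.png

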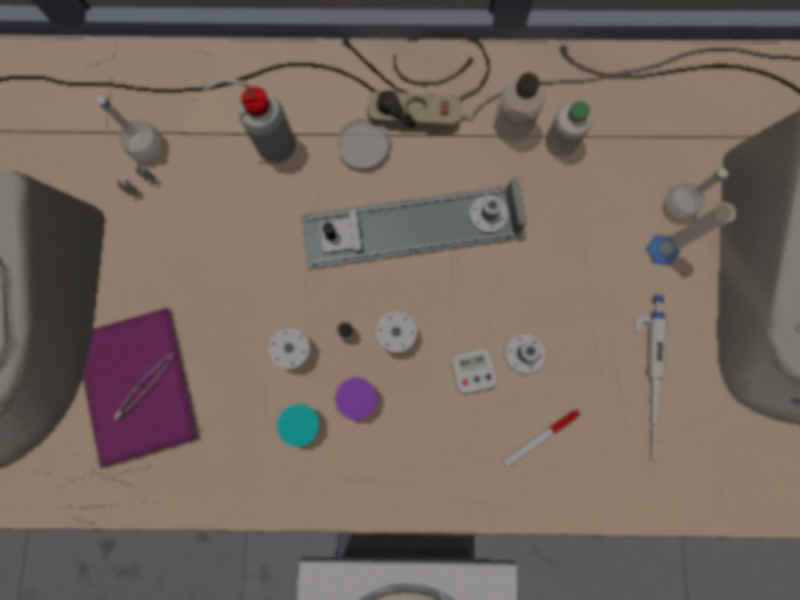

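View pics/scene0.png

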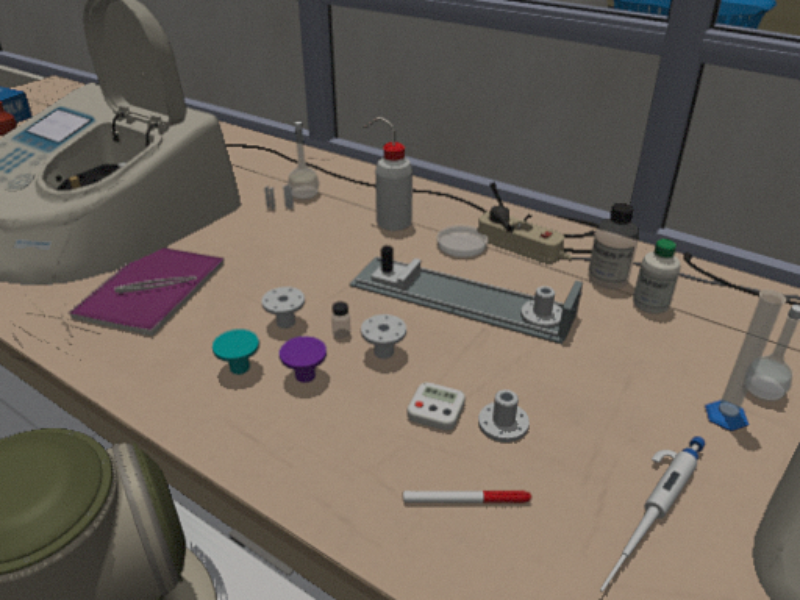

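The real brim-up stubs are the two grey ones, at (290,349) and (397,332) in the 800-px top view; they are bolt-holed and grey, like the stub at the stop. The purple (357,399) and turquoise (299,425) ones are the look-alikes. The brim-down stub is at (525,354), the vial at (346,330) and the timer at (474,371). I'll measure and confirm with a crop.

```bash
python3 - <<'E'
from h import *
f=np.load("top0.npz"); p,d,M=f["p"],f["d"],f["M"]; K,D,_=cam("top")
C=cloud(d,K,D,M); z=C[...,2]
def rep(n,uv,lo,hi,r=22,rw=.04):
    u,v=uv; m=np.zeros(z.shape,bool); m[v-r:v+r,u-r:u+r]=1
    m&=(z>lo)&(z<hi)&(d>0); P=C[m]
    (cx,cy),rad=cv2.minEnclosingCircle(P[:,:2].astype(np.float32))
    print(n,len(P),"mean",P.mean(0).round(4),"mid",((P.min(0)+P.max(0))/2).round(4),"circ",round(cx,4),round(cy,4),round(rad,4))
rep("A",(186,223),.036,.06); rep("B",(254,212),.036,.06)
rep("upcrown",(338,225),.036,.06); rep("first crown",(313,134),.036,.06); rep("knob",(210,148),.045,.07)
rep("vial",(221,211),.03,.06); rep("stop",(332,132),.05,.08); rep("clock",(303,237),.01,.03)
print("table z",np.median(z[270:300,230:330]),"plate",np.median(z[140:150,250:290]))
t=lambda l,zz:[(world(x["at"],K,D,M,z=zz)[0].round(4),round(x["confidence"],2)) for x in tip_of("top",l)]
read_camera("top")
for l,zz in [("row_start",.006),("knob",.04),("stub_first_mid",.0285),("stub_up_mid",.0225),("stub_down_a_mid",.0225)]: print(l,t(l,zz))
# stop points & rail fit
m=(z>.04)&(z<.075)&(d>0); m[:, :325]=0; m[:,345:]=0; m[:110]=0; m[155:]=0
P=C[m]; print("stop",len(P)); rect=cv2.minAreaRect(P[:,:2].astype(np.float32)); print(rect, cv2.boxPoints(rect))
m=(z>.003)&(z<.02)&(d>0); m[:,:190]=0;m[:,340:]=0;m[:110]=0;m[180:]=0
m=cv2.morphologyEx(m.astype(np.uint8),cv2.MORPH_OPEN,np.ones((5,5)))>0
rect=cv2.minAreaRect(C[m][:,:2].astype(np.float32)); print("tray",rect)
cv2.imwrite("pics/crop.png",cv2.resize(p[110:290,160:370,::-1],(700,600),interpolation=cv2.INTER_CUBIC))
E
```

```text
A 561 mean [0.4559 0.1774 0.0451] mid [0.4559 0.1776 0.0434] circ 0.4565 0.1777 0.0311
B 548 mean [0.4821 0.0189 0.0452] mid [0.4822 0.0189 0.0439] circ 0.4824 0.019 0.0309
upcrown 117 mean [ 0.4547 -0.179   0.0449] mid [ 0.4547 -0.1798  0.0429] circ 0.4559 -0.1799 0.0141
first crown 302 mean [ 0.6812 -0.1493  0.0518] mid [ 0.6835 -0.1446  0.0481] circ 0.6815 -0.1543 0.0407
knob 64 mean [0.6375 0.1239 0.0568] mid [0.6385 0.1241 0.0544] circ 0.639 0.1246 0.0102
vial 124 mean [0.4827 0.0861 0.0453] mid [0.4824 0.0765 0.0414] circ 0.4813 0.075 0.0326
stop 243 mean [ 0.6817 -0.1542  0.0554] mid [ 0.6837 -0.1456  0.0555] circ 0.6819 -0.1544 0.0403
clock 654 mean [ 0.4275 -0.0996  0.0173] mid [ 0.4272 -0.1085  0.0163] circ 0.4317 -0.1117 0.0478
table z -0.0004211983046434886 plate 0.006212393695521845
row_start [(array([ 0.6818, -0.152 ,  0.006 ]), 0.63), (array([ 0.4563, -0.1831,  0.006 ]), 0.52), (array([0.4634, 0.183 , 0.006 ]), 0.26)]
knob [(array([0.6388, 0.1258, 0.04  ]), 0.74), (array([0.4815, 0.0214, 0.04  ]), 0.49)]
stub_first_mid [(array([ 0.6831, -0.1319,  0.0285]), 0.68)]
stub_up_mid [(array([ 0.4513, -0.1783,  0.0225]), 0.8)]
stub_down_a_mid [(array([0.353 , 0.1649, 0.0225]), 0.84), (array([0.4602, 0.1814, 0.0225]), 0.77)]
stop 209
((0.6839749813079834, -0.1676260083913803), (0.0750323161482811, 0.015195225365459919), 8.936184883117676) [[ 0.645734   -0.16594817]
 [ 0.64809436 -0.18095894]
 [ 0.72221595 -0.16930385]
 [ 0.7198556  -0.15429308]]
tray ((0.6579063534736633, 0.0029630959033966064), (0.09283271431922913, 0.33585667610168457), 8.882856369018555)
```

View pics/crop.png

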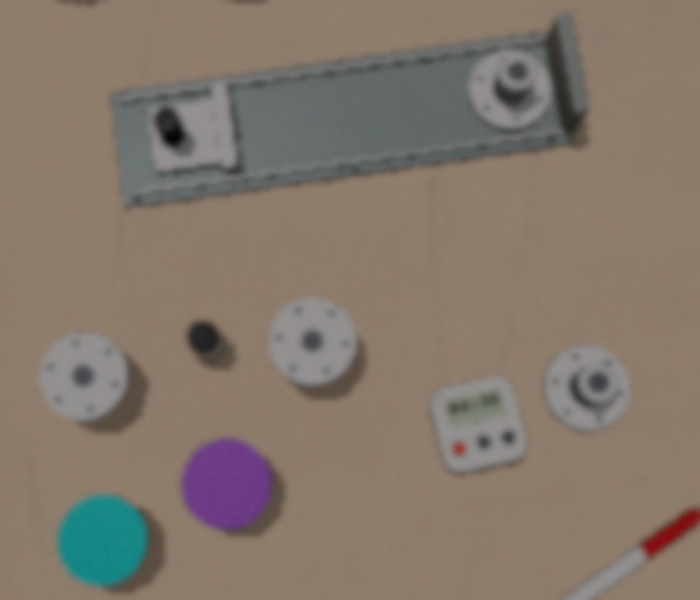

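Crop: grey bolt-holed brim-up stubs at (83,375) and (312,340), confirmed as A and B. The purple one is at (227,484), turquoise at (103,540), and the brim-down stub at (587,388). The tray axis is turned about 8.9°, and the bar starts roughly 25 mm in. Next I turn the tool to the tray axis while moving over.

```bash
cat >> h.py <<'E'
YAW=np.deg2rad(8.9); UY=np.array([-np.sin(YAW),np.cos(YAW)]); UX=np.array([np.cos(YAW),np.sin(YAW)])
O=np.array([.683,-.158])
def tr(p): q=np.array(p)[...,:2]-O; return np.stack([q@UY,q@UX],-1)   # (along row, across)
def plan(target,yaw,n):
    s=sense(); Rm=R.from_quat(s["eef_rot"]); Y=Rm.as_matrix()[:2,1]; dy=yaw-np.arctan2(Y[1],Y[0])
    st=(np.array(target)-s["tcp_pos"])/n; out=[]
    for i in range(n):
        out.append((Rm.inv().apply(st)/.02).round(2).tolist()+[round(-dy/n/.1,3)]); Rm=R.from_rotvec([0,0,dy/n])*Rm
    return out
E
python3 - <<'E'
from h import *
for r in plan([.25,.342,.231],YAW,12): print(r)
f=np.load("top0.npz"); d,M=f["d"],f["M"]; K,D,_=cam("top"); C=cloud(d,K,D,M); z=C[...,2]
m=(z>.044)&(z<.056); m[:,:300]=0;m[:,324:]=0;m[:120]=0;m[:,:]&=True; m[150:]=0
T=tr(C[m]); k=T[:,0]>.015; print("first crown tray",T[k].min(0),T[k].max(0),k.sum())
m=(z>.05)&(z<.075); m[:,:322]=0;m[:,345:]=0;m[:110]=0;m[155:]=0
T=tr(C[m]); print("stop",np.percentile(T,[1,5,50,95,99],axis=0))
for n,q in dict(A=(.4562,.1776),B=(.4822,.0189),up=(.4552,-.1796)).items(): print(n,tr(q).round(4))
m=(z>.003)&(z<.02); 
for u in range(235,300,8):
    c=[v for v in range(110,180) if .004<z[v,u]<.02]; T=tr(C[c,u]); print(u,T[:,1].min().round(4),T[:,1].max().round(4))
E
```

```text
[-0.69, -0.67, 0.0, np.float64(0.989)]
[-0.75, -0.6, 0.0, np.float64(0.989)]
[-0.81, -0.52, 0.0, np.float64(0.989)]
[-0.86, -0.44, 0.0, np.float64(0.989)]
[-0.9, -0.35, 0.0, np.float64(0.989)]
[-0.93, -0.26, 0.0, np.float64(0.989)]
[-0.95, -0.17, 0.0, np.float64(0.989)]
[-0.96, -0.07, 0.0, np.float64(0.989)]
[-0.96, 0.02, 0.0, np.float64(0.989)]
[-0.95, 0.12, 0.0, np.float64(0.989)]
[-0.94, 0.21, 0.0, np.float64(0.989)]
[-0.91, 0.3, 0.0, np.float64(0.989)]
first crown tray [ 0.01781976 -0.01311113] [0.04391126 0.01401303] 105
stop [[-0.01415987 -0.03727968]
 [-0.01351949 -0.03548649]
 [-0.00743539 -0.00181568]
 [-0.00264665  0.03218965]
 [-0.00233917  0.03612314]]
A [ 0.3666 -0.1721]
B [ 0.2058 -0.171 ]
up [ 0.0139 -0.2284]
235 -0.0649 0.0438
243 -0.0454 0.0424
251 -0.0452 0.0455
259 -0.0437 0.0455
267 -0.0717 0.0444
275 -0.0444 0.0445
283 -0.0446 0.0434
291 -0.0446 0.0431
299 -0.0452 0.0617
```

Call:
play_rows --moves '[{"claw":1,"translation":[-0.69,-0.67,0],"delta_rot":[0,0,0.99]},{"claw":1,"translation":[-0.75,-0.6,0],"delta_rot":[0,0,0.99]},{"claw":1,"translation":[-0.81,-0.52,0],"delta_rot":[0,0,0.99]},{"claw":1,"translation":[-0.86,-0.44,0],"delta_rot":[0,0,0.99]},{"claw":1,"translation":[-0.9,-0.35,0],"delta_rot":[0,0,0.99]},{"claw":1,"translation":[-0.93,-0.26,0],"delta_rot":[0,0,0.99]},{"claw":1,"translation":[-0.95,-0.17,0],"delta_rot":[0,0,0.99]},{"claw":1,"translation":[-0.96,-0.07,0],"delta_rot":[0,0,0.99]},{"claw":1,"translation":[-0.96,0.02,0],"delta_rot":[0,0,0.99]},{"claw":1,"translation":[-0.95,0.12,0],"delta_rot":[0,0,0.99]},{"claw":1,"translation":[-0.94,0.21,0],"delta_rot":[0,0,0.99]},{"claw":1,"translation":[-0.91,0.3,0],"delta_rot":[0,0,0.99]}]'

```text
clock: 2.15
tcp_pos: [0.2503, 0.3407, 0.2314]
eef_rot: [0.652, 0.758, 0.0, 0.0]
contact_force: [0.2, -0.1, 0.2]
gripper_width: 1.005
finger_force: 0.0
```

```bash
sed -i 's/^O=.*/O=np.array([.6834,-.1605])/' h.py; cat >> h.py <<'E'
TG=dict(up=(.0164,-.2284),A=(.3691,-.1721),B=(.2083,-.171))
def st():
    s=sense(); Y=R.from_quat(s["eef_rot"]).as_matrix()
    print("t",round(s["clock"],2),"tray",tr(s["tcp_pos"]).round(4),"z",s["tcp_pos"][2].round(4),"yawerr",round(float(np.arctan2(Y[1,1],Y[0,1])-YAW),3),"zax",Y[:,2].round(3),"w",round(s["gripper_width"],3),"f",s["contact_force"].round(1),round(float(s["finger_force"]),1))
if __name__=="__main__": st()
E
python3 h.py
```

```text
t 2.15 tray [ 0.5622 -0.3504] z 0.2314 yawerr -0.006 zax [ 0.  0. -1.] w 1.005 f [ 0.2 -0.1  0.2] 0.0
```

Call:
play_rows --moves '[{"claw":1,"translation":[-1,0.5,0],"delta_rot":[0,0,0]},{"claw":1,"translation":[-1,0.5,0],"delta_rot":[0,0,0]},{"claw":1,"translation":[-1,0.5,0],"delta_rot":[0,0,0]},{"claw":1,"translation":[-1,0.5,0],"delta_rot":[0,0,0]},{"claw":1,"translation":[-1,0.5,0],"delta_rot":[0,0,0]},{"claw":1,"translation":[-1,0.5,0],"delta_rot":[0,0,0]},{"claw":1,"translation":[-1,0.5,0],"delta_rot":[0,0,0]},{"claw":1,"translation":[-1,0.5,0],"delta_rot":[0,0,0]},{"claw":1,"translation":[-1,0.5,0],"delta_rot":[0,0,0]},{"claw":1,"translation":[-1,0.5,0],"delta_rot":[0,0,0]},{"claw":1,"translation":[-1,0.5,0],"delta_rot":[0,0,0]},{"claw":1,"translation":[-1,0.5,0],"delta_rot":[0,0,0]}]'

```text
clock: 3.15
tcp_pos: [0.4058, 0.1217, 0.2315]
eef_rot: [0.651, 0.759, 0.0, 0.0]
contact_force: [0.7, 0.2, 0.2]
gripper_width: 1.004
finger_force: 0.0
```

Call:
play_rows --moves '[{"claw":1,"translation":[-1,0,0],"delta_rot":[0,0,0]},{"claw":1,"translation":[-1,0,0.2],"delta_rot":[0,0,0]},{"claw":1,"translation":[-1,0,0.3],"delta_rot":[0,0,0]},{"claw":1,"translation":[-1,0,0.3],"delta_rot":[0,0,0]},{"claw":1,"translation":[-1,0,0.3],"delta_rot":[0,0,0]},{"claw":1,"translation":[-1,0,0.3],"delta_rot":[0,0,0]},{"claw":1,"translation":[-1,0,0.3],"delta_rot":[0,0,0]},{"claw":1,"translation":[-1,0,0.3],"delta_rot":[0,0,0]},{"claw":1,"translation":[-1,0,0.3],"delta_rot":[0,0,0]},{"claw":1,"translation":[-1,0,0.3],"delta_rot":[0,0,0]},{"claw":1,"translation":[-1,0,0.3],"delta_rot":[0,0,0]},{"claw":1,"translation":[-1,0,0],"delta_rot":[0,0,0]}]'

```text
clock: 4.15
tcp_pos: [0.4418, -0.1152, 0.1724]
eef_rot: [0.651, 0.759, -0.0, -0.001]
contact_force: [0.3, -0.4, -0.0]
gripper_width: 0.997
finger_force: 0.0
```

Call:
play_rows --moves '[{"claw":1,"translation":[-1,0,0],"delta_rot":[0,0,0]},{"claw":1,"translation":[-1,0,0],"delta_rot":[0,0,0]},{"claw":1,"translation":[-1,0,0],"delta_rot":[0,0,0]},{"claw":1,"translation":[-0.3,0.1,0],"delta_rot":[0,0,0]},{"claw":1,"translation":[0,0,0],"delta_rot":[0,0,0]}]'

```text
clock: 4.57
tcp_pos: [0.4546, -0.1804, 0.1732]
eef_rot: [0.651, 0.759, 0.0, 0.0]
contact_force: [0.3, 0.6, 0.5]
gripper_width: 0.996
finger_force: 0.0
```

```bash
cat > w.py <<'E'
from h import *
import sys
# wrist look: report features (tray frame) of pixels in height band near expected place
st(); K,D,M=cam("wrist"); p,d=read_camera("wrist"); C=cloud(d,K,D,M); T=tr(C); z=C[...,2]
np.savez("w.npz",p=p,T=T,z=z,d=d)
cv2.imwrite("pics/"+sys.argv[1]+".png",cv2.resize(p[...,::-1],(800,600)))
for a in sys.argv[2:]:
    t,s,lo,hi,r=map(float,a.split(","))
    m=(d>0)&(z>lo)&(z<hi)&(np.hypot(T[...,0]-t,T[...,1]-s)<r)
    if m.sum()<20: print(a,"none"); continue
    P=T[m]; c,rad=cv2.minEnclosingCircle(P.astype(np.float32)); print(a,m.sum(),"min",P.min(0).round(4),"max",P.max(0).round(4),"circ",np.round(c,4),round(rad,4),"z",np.median(z[m]).round(4))
E
python3 w.py w1 .0164,-.2284,.038,.055,.03 .0164,-.2284,.004,.015,.045
```

```text
t 4.57 tray [ 0.0158 -0.2292] z 0.1732 yawerr -0.003 zax [ 0. -0. -1.] w 0.996 f [0.3 0.6 0.5] 0.0
.0164,-.2284,.038,.055,.03 564 min [ 0.0038 -0.2418] max [ 0.031  -0.2145] circ [ 0.017  -0.2277] 0.0141 z 0.0449
.0164,-.2284,.004,.015,.045 1506 min [-0.0127 -0.2584] max [ 0.0476 -0.1975] circ [ 0.0169 -0.228 ] 0.0311 z 0.0079
```

Call:
play_rows --squeeze 40 --moves '[{"claw":1,"translation":[0.06,0.06,1],"delta_rot":[0,0,-0.03]},{"claw":1,"translation":[0,0,1],"delta_rot":[0,0,0]},{"claw":1,"translation":[0,0,1],"delta_rot":[0,0,0]},{"claw":1,"translation":[0,0,1],"delta_rot":[0,0,0]},{"claw":1,"translation":[0,0,1],"delta_rot":[0,0,0]},{"claw":1,"translation":[0,0,1],"delta_rot":[0,0,0]},{"claw":1,"translation":[0,0,1],"delta_rot":[0,0,0]},{"claw":1,"translation":[0,0,0.8],"delta_rot":[0,0,0]},{"claw":-1,"translation":[0,0,0],"delta_rot":[0,0,0]},{"claw":-1,"translation":[0,0,0],"delta_rot":[0,0,0]},{"claw":-1,"translation":[0,0,0],"delta_rot":[0,0,0]},{"claw":-1,"translation":[0,0,0],"delta_rot":[0,0,0]}]'

```text
clock: 5.62
tcp_pos: [0.4557, -0.1779, 0.0185]
eef_rot: [0.649, 0.761, 0.0, 0.001]
contact_force: [-0.6, 0.4, 1.0]
gripper_width: 0.45
finger_force: 0.0
```

Call:
play_rows --moves '[{"claw":-1,"translation":[0,0,0],"delta_rot":[0,0,0]},{"claw":-1,"translation":[0,0,0],"delta_rot":[0,0,0]}]'

```text
clock: 5.78
tcp_pos: [0.4557, -0.178, 0.0185]
eef_rot: [0.649, 0.76, 0.0, 0.001]
contact_force: [-0.3, 1.4, 6.3]
gripper_width: 0.315
finger_force: 39.3
```

```bash
python3 h.py
```

```text
t 5.78 tray [ 0.0179 -0.2277] z 0.0185 yawerr 0.002 zax [ 0.002 -0.001 -1.   ] w 0.315 f [-0.3  1.4  6.3] 39.3
```

Call:
play_rows --moves '[{"claw":-1,"translation":[0,0,-0.5],"delta_rot":[0,0,0]},{"claw":-1,"translation":[0,0,-1],"delta_rot":[0,0,0]},{"claw":-1,"translation":[0,0,-1],"delta_rot":[0,0,0]},{"claw":-1,"translation":[0,0,-1],"delta_rot":[0,0,0]},{"claw":-1,"translation":[0,0,-0.5],"delta_rot":[0,0,0]}]'

```text
clock: 6.2
tcp_pos: [0.4558, -0.1782, 0.1]
eef_rot: [0.649, 0.76, 0.0, 0.002]
contact_force: [0.2, -0.0, -0.3]
gripper_width: 0.312
finger_force: 39.7
```

Call:
play_rows --moves '[{"claw":-1,"translation":[0.25,0.4,0],"delta_rot":[0,0,0]},{"claw":-1,"translation":[0.5,0.9,0],"delta_rot":[0,0,0]},{"claw":-1,"translation":[0.5,1,0],"delta_rot":[0,0,0]},{"claw":-1,"translation":[0.5,1,0],"delta_rot":[0,0,0]},{"claw":-1,"translation":[0.5,1,0],"delta_rot":[0,0,0]},{"claw":-1,"translation":[0.5,1,0],"delta_rot":[0,0,0]},{"claw":-1,"translation":[0.5,1,0],"delta_rot":[0,0,0]},{"claw":-1,"translation":[0.5,1,0],"delta_rot":[0,0,0]},{"claw":-1,"translation":[0.5,1,0],"delta_rot":[0,0,0]},{"claw":-1,"translation":[0.5,1,0],"delta_rot":[0,0,0]},{"claw":-1,"translation":[0.5,1,0],"delta_rot":[0,0,0]},{"claw":-1,"translation":[0.5,1,0],"delta_rot":[0,0,0]}]'

```text
clock: 7.2
tcp_pos: [0.6611, -0.0273, 0.0962]
eef_rot: [0.649, 0.76, -0.0, -0.001]
contact_force: [0.6, -0.1, -1.8]
gripper_width: 0.306
finger_force: 39.7
```

Call:
play_rows --moves '[{"claw":-1,"translation":[0,0,0],"delta_rot":[0,0,0]},{"claw":-1,"translation":[0,0,0],"delta_rot":[0,0,0]}]'

```text
clock: 7.37
tcp_pos: [0.6605, -0.0277, 0.096]
eef_rot: [0.649, 0.761, -0.0, -0.001]
contact_force: [-0.1, -0.3, -1.1]
gripper_width: 0.315
finger_force: 39.8
```

```bash
python3 w.py w2 .034,0,.046,.057,.02 .034,0,.011,.02,.04; python3 - <<'E'
import numpy as np
f=np.load("w.npz");T,z,d=f["T"],f["z"],f["d"]
m=(d>0)&(z>.003)&(z<.02)
for t in np.arange(.0,.24,.02):
    k=m&(abs(T[...,0]-t)<.003); s=T[...,1][k]
    r=m&(abs(T[...,0]-t)<.003)&(z>.0095); q=T[...,1][r]
    if k.sum()>5: print(round(t,3),s.min().round(4),s.max().round(4), "rail", q[q<0].max().round(4) if (q<0).any() else None, q[q>0].min().round(4) if (q>0).any() else None)
m=(d>0)&(z>.03)&(z<.07)&(T[...,0]<.015); print("stop",m.sum(),np.percentile(T[m],[2,50,98],axis=0).round(4) if m.any() else 0)
m=(d>0)&(z>.02)&(z<.033)&(abs(T[...,1])<.025)&(T[...,0]>.17)&(T[...,0]<.3); print("bar",m.sum(),np.percentile(T[m],[2,50,98],axis=0).round(4) if m.any() else 0)
E
```

```text
t 7.37 tray [ 0.1348 -0.0021] z 0.096 yawerr 0.003 zax [-0.002  0.    -1.   ] w 0.315 f [-0.1 -0.3 -1.1] 39.8
.034,0,.046,.057,.02 128 min [ 0.0425 -0.0088] max [0.0487 0.0107] circ [0.0438 0.0009] 0.0099 z 0.0492
.034,0,.011,.02,.04 1048 min [ 0.0159 -0.0378] max [0.0579 0.0323] circ [ 0.0315 -0.0035] 0.036 z 0.014
0.0 0.2281 0.2465 rail None None
0.02 -0.0379 0.2248 rail -0.0138 0.0177
0.04 -0.0299 0.2538 rail -0.0086 0.0122
0.06 0.0197 0.2478 rail None 0.0197
0.08 -0.2513 0.2426 rail -0.21 0.1492
0.1 -0.2459 0.1567 rail -0.2101 0.1536
0.12 -0.2393 0.1614 rail -0.2117 0.0385
0.14 -0.0445 0.166 rail -0.0344 0.0359
0.16 -0.0444 0.1698 rail -0.0341 0.0358
0.18 -0.0451 0.1745 rail -0.0341 0.0358
0.2 -0.1638 0.184 rail -0.0343 0.0358
0.22 -0.1639 0.1967 rail -0.0343 0.0352
stop 2 [[-0.0275  0.1197]
 [-0.027   0.1197]
 [-0.0266  0.1198]]
bar 1600 [[ 2.442e-01 -2.380e-02]
 [ 2.499e-01  2.000e-04]
 [ 2.807e-01  2.400e-02]]
```

View pics/w2.png

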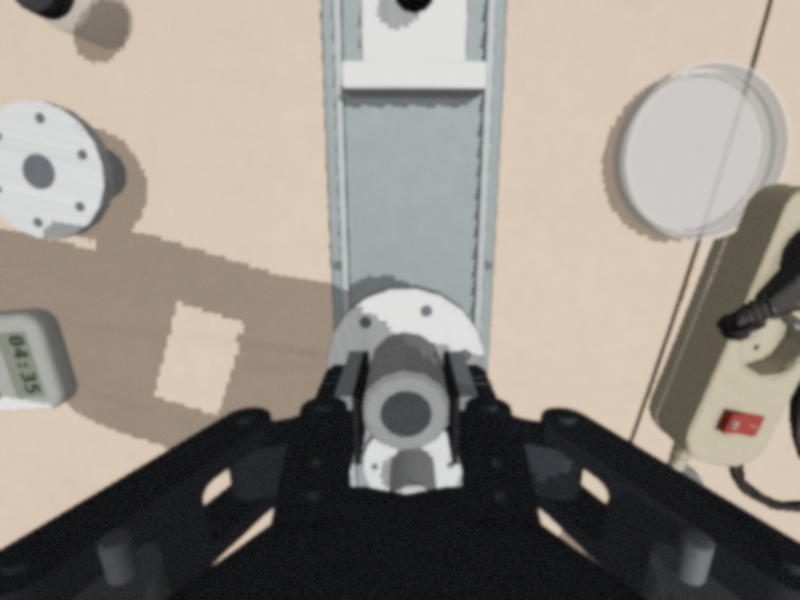

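The held stub is upright at (405,412), the tray is clear behind it, and the bar face is at (415,85). I'll lower it in.

Call:
play_rows --moves '[{"claw":-1,"translation":[0.05,0.15,0.5],"delta_rot":[0,0,-0.03]},{"claw":-1,"translation":[0,0,1],"delta_rot":[0,0,0]},{"claw":-1,"translation":[0,0,1],"delta_rot":[0,0,0]},{"claw":-1,"translation":[0,0,0.5],"delta_rot":[0,0,0]},{"claw":-1,"translation":[0,0,0.4],"delta_rot":[0,0,0]},{"claw":-1,"translation":[0,0,0],"delta_rot":[0,0,0]}]'

```text
clock: 7.92
tcp_pos: [0.6624, -0.0277, 0.0276]
eef_rot: [0.649, 0.761, -0.001, -0.001]
contact_force: [-0.6, -0.1, -2.3]
gripper_width: 0.31
finger_force: 39.8
```

```bash
python3 h.py
```

```text
t 7.92 tray [ 0.1345 -0.0002] z 0.0276 yawerr 0.004 zax [-0.003  0.001 -1.   ] w 0.31 f [-0.6 -0.1 -2.3] 39.8
```

Call:
play_rows --moves '[{"claw":-1,"translation":[0.03,0.05,0.14],"delta_rot":[0,0,-0.03]},{"claw":-1,"translation":[0,0,0],"delta_rot":[0,0,0]},{"claw":0,"translation":[0,0,0],"delta_rot":[0,0,0]},{"claw":1,"translation":[0,0,0],"delta_rot":[0,0,0]},{"claw":1,"translation":[0,0,0],"delta_rot":[0,0,0]},{"claw":1,"translation":[0,0,0],"delta_rot":[0,0,0]},{"claw":1,"translation":[0,0,0],"delta_rot":[0,0,0]},{"claw":1,"translation":[0,0,-0.5],"delta_rot":[0,0,0]},{"claw":1,"translation":[0,0,-1],"delta_rot":[0,0,0]},{"claw":1,"translation":[0,0,-1],"delta_rot":[0,0,0]},{"claw":1,"translation":[0,0,-1],"delta_rot":[0,0,0]},{"claw":1,"translation":[0,0,-1],"delta_rot":[0,0,0]}]'

```text
clock: 8.92
tcp_pos: [0.6642, -0.0268, 0.1184]
eef_rot: [0.647, 0.762, 0.0, 0.0]
contact_force: [-0.5, 0.5, -0.0]
gripper_width: 1.001
finger_force: 0.0
```

```bash
python3 w.py w3 .135,0,.044,.057,.025 .034,0,.044,.057,.02 .208,-.171,.036,.055,.045;
```

```text
t 8.92 tray [0.1351 0.0017] z 0.1184 yawerr 0.008 zax [ 0.001 -0.    -1.   ] w 1.001 f [-0.5  0.5 -0. ] 0.0
.135,0,.044,.057,.025 883 min [ 0.1209 -0.0123] max [0.1476 0.0149] circ [0.1338 0.0016] 0.0142 z 0.0509
.034,0,.044,.057,.02 607 min [ 0.0256 -0.0117] max [0.0484 0.0155] circ [0.0349 0.0016] 0.0144 z 0.0507
.208,-.171,.036,.055,.045 4968 min [ 0.1787 -0.2014] max [ 0.2395 -0.1388] circ [ 0.2095 -0.1701] 0.0317 z 0.045
```

Call:
play_rows --moves '[{"claw":1,"translation":[0.37,-0.86,0],"delta_rot":[0,0,0.08]},{"claw":1,"translation":[0.37,-0.86,0],"delta_rot":[0,0,0]},{"claw":1,"translation":[0.37,-0.86,0],"delta_rot":[0,0,0]},{"claw":1,"translation":[0.37,-0.86,0],"delta_rot":[0,0,0]},{"claw":1,"translation":[0.37,-0.86,0],"delta_rot":[0,0,0]},{"claw":1,"translation":[0.37,-0.86,0],"delta_rot":[0,0,0]},{"claw":1,"translation":[0.37,-0.86,0],"delta_rot":[0,0,0]},{"claw":1,"translation":[0.37,-0.86,0],"delta_rot":[0,0,0]},{"claw":1,"translation":[0.37,-0.86,0],"delta_rot":[0,0,0]},{"claw":1,"translation":[0.37,-0.86,0],"delta_rot":[0,0,0]},{"claw":1,"translation":[0,0,0],"delta_rot":[0,0,0]}]'

```text
clock: 9.88
tcp_pos: [0.48, 0.0206, 0.117]
eef_rot: [0.65, 0.76, -0.0, -0.001]
contact_force: [0.8, -0.0, 0.1]
gripper_width: 1.001
finger_force: 0.0
```

```bash
python3 w.py w4 .209,-.1705,.038,.055,.045
```

```text
t 9.88 tray [ 0.2104 -0.173 ] z 0.117 yawerr 0.0 zax [-0.002  0.    -1.   ] w 1.001 f [ 0.8 -0.   0.1] 0.0
.209,-.1705,.038,.055,.045 4123 min [ 0.1789 -0.2007] max [ 0.2402 -0.1397] circ [ 0.2094 -0.1704] 0.0311 z 0.0449
```

Call:
play_rows --squeeze 40 --moves '[{"claw":1,"translation":[-0.05,0.13,0.5],"delta_rot":[0,0,0]},{"claw":1,"translation":[0,0,1],"delta_rot":[0,0,0]},{"claw":1,"translation":[0,0,1],"delta_rot":[0,0,0]},{"claw":1,"translation":[0,0,1],"delta_rot":[0,0,0]},{"claw":1,"translation":[0,0,1],"delta_rot":[0,0,0]},{"claw":1,"translation":[0,0,0.5],"delta_rot":[0,0,0]},{"claw":-1,"translation":[0,0,0],"delta_rot":[0,0,0]},{"claw":-1,"translation":[0,0,0],"delta_rot":[0,0,0]},{"claw":-1,"translation":[0,0,0],"delta_rot":[0,0,0]},{"claw":-1,"translation":[0,0,0],"delta_rot":[0,0,0]}]'

```text
clock: 10.77
tcp_pos: [0.4862, 0.0189, 0.0171]
eef_rot: [0.65, 0.76, 0.0, 0.001]
contact_force: [-0.8, -0.8, -0.3]
gripper_width: 0.692
finger_force: 43.1
```

```bash
python3 h.py
```

```text
t 10.77 tray [ 0.2077 -0.1671] z 0.0171 yawerr -0.0 zax [ 0.002 -0.    -1.   ] w 0.692 f [-0.8 -0.8 -0.3] 43.1
```

Call:
play_rows --moves '[{"claw":-1,"translation":[0,0,-0.5],"delta_rot":[0,0,0]},{"claw":-1,"translation":[0,0,-1],"delta_rot":[0,0,0]},{"claw":-1,"translation":[0,0,-1],"delta_rot":[0,0,0]},{"claw":-1,"translation":[0,0,-1],"delta_rot":[0,0,0]},{"claw":-1,"translation":[0,0,-1],"delta_rot":[0,0,0]},{"claw":-1,"translation":[0,0,-0.5],"delta_rot":[0,0,0]}]'

```text
clock: 11.27
tcp_pos: [0.4864, 0.0189, 0.1194]
eef_rot: [0.65, 0.76, 0.001, 0.002]
contact_force: [0.7, 0.3, -0.4]
gripper_width: 0.699
finger_force: 43.5
```

Call:
play_rows --moves '[{"claw":-1,"translation":[-0.4,0.5,0],"delta_rot":[0,0,0]},{"claw":-1,"translation":[-0.7,0.9,0],"delta_rot":[0,0,0]},{"claw":-1,"translation":[-0.7,0.9,0],"delta_rot":[0,0,0]},{"claw":-1,"translation":[-0.7,0.9,0],"delta_rot":[0,0,0]},{"claw":-1,"translation":[-0.7,0.9,0],"delta_rot":[0,0,0]},{"claw":-1,"translation":[-0.7,0.9,0],"delta_rot":[0,0,0]},{"claw":-1,"translation":[-0.7,0.9,0],"delta_rot":[0,0,0]},{"claw":-1,"translation":[-0.7,0.9,0],"delta_rot":[0,0,0]},{"claw":-1,"translation":[-0.6,0.9,0],"delta_rot":[0,0,0]},{"claw":-1,"translation":[-0.3,0.6,0],"delta_rot":[0,0,0]},{"claw":-1,"translation":[0,0,0],"delta_rot":[0,0,0]},{"claw":-1,"translation":[0,0,0],"delta_rot":[0,0,0]}]'

```text
clock: 12.27
tcp_pos: [0.6685, -0.0778, 0.1165]
eef_rot: [0.65, 0.76, -0.0, -0.0]
contact_force: [-0.1, 0.4, -1.7]
gripper_width: 0.696
finger_force: 43.5
```

```bash
python3 w.py w5 .0844,.0016,.1,.16,.045 .1338,.0016,.046,.057,.03; python3 - <<'E'
import numpy as np
f=np.load("w.npz");T,z=f["T"],f["z"]
m=(abs(z-z[(abs(T[...,1])<.03)&(z>.1)].max())<.02)&(abs(T[...,1])<.02); print(m.sum(),T[m].min(0),T[m].max(0))
E
```

```text
t 12.27 tray [ 0.084  -0.0019] z 0.1165 yawerr -0.0 zax [-0.  0. -1.] w 0.696 f [-0.1  0.4 -1.7] 43.5
.0844,.0016,.1,.16,.045 14173 min [ 0.0544 -0.043 ] max [0.1166 0.041 ] circ [ 0.0901 -0.001 ] 0.0421 z 0.1451
.1338,.0016,.046,.057,.03 1033 min [ 0.1199 -0.012 ] max [0.1474 0.0149] circ [0.1338 0.0014] 0.0141 z 0.0509
1319 [ 0.15063849 -0.00228226] [ 0.15063849 -0.00228226]
```

View pics/w5.png

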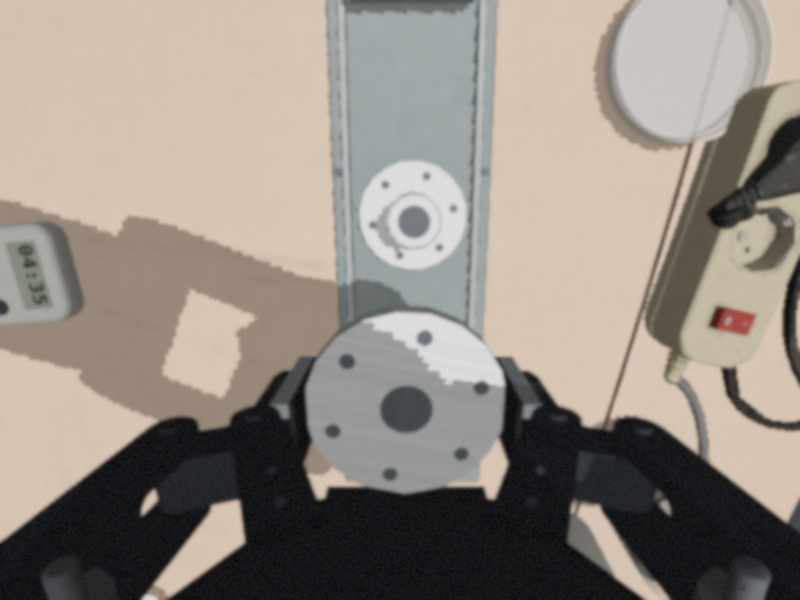

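The held stub is level and centred at (405,408), and the stub below it in the tray is at (413,215). I'll lower it between the neighbours.

Call:
play_rows --moves '[{"claw":-1,"translation":[-0.05,0.15,0],"delta_rot":[0,0,0]},{"claw":-1,"translation":[0,0,0.5],"delta_rot":[0,0,0]},{"claw":-1,"translation":[0,0,0.7],"delta_rot":[0,0,0]},{"claw":-1,"translation":[0,0,0.7],"delta_rot":[0,0,0]},{"claw":-1,"translation":[0,0,0.5],"delta_rot":[0,0,0]},{"claw":-1,"translation":[0,0,0],"delta_rot":[0,0,0]}]'

```text
clock: 12.82
tcp_pos: [0.6703, -0.0779, 0.0658]
eef_rot: [0.65, 0.76, -0.001, -0.002]
contact_force: [-1.0, -0.0, -1.7]
gripper_width: 0.694
finger_force: 43.5
```

```bash
python3 w.py w6 .1338,.0016,.046,.053,.025 .0844,.0016,.08,.12,.045
```

```text
t 12.82 tray [ 0.0836 -0.0001] z 0.0658 yawerr -0.0 zax [-0.004  0.001 -1.   ] w 0.694 f [-1.  -0.  -1.7] 43.5
.1338,.0016,.046,.053,.025 1759 min [ 0.12   -0.0121] max [0.1473 0.015 ] circ [0.1336 0.0016] 0.014 z 0.0509
.0844,.0016,.08,.12,.045 15009 min [ 0.0545 -0.0431] max [0.1164 0.0462] circ [0.0903 0.0016] 0.0447 z 0.0945
```

Call:
play_rows --moves '[{"claw":-1,"translation":[-0.06,0.06,0.3],"delta_rot":[0,0,0]},{"claw":-1,"translation":[0,0,0.6],"delta_rot":[0,0,0]},{"claw":-1,"translation":[0,0,0.6],"delta_rot":[0,0,0]},{"claw":-1,"translation":[0,0,0.5],"delta_rot":[0,0,0]},{"claw":-1,"translation":[0,0,0],"delta_rot":[0,0,0]}]'

```text
clock: 13.28
tcp_pos: [0.6718, -0.079, 0.0254]
eef_rot: [0.65, 0.76, -0.001, -0.002]
contact_force: [0.1, 0.7, -1.8]
gripper_width: 0.698
finger_force: 43.5
```

```bash
python3 w.py w7 .1338,.0016,.046,.053,.025 .0844,.0016,.046,.07,.045
```

```text
t 13.28 tray [0.0823 0.0011] z 0.0254 yawerr -0.0 zax [-0.005  0.001 -1.   ] w 0.698 f [ 0.1  0.7 -1.8] 43.5
.1338,.0016,.046,.053,.025 3321 min [ 0.1096 -0.0122] max [0.1475 0.0152] circ [0.1277 0.0013] 0.0199 z 0.0509
.0844,.0016,.046,.07,.045 14818 min [ 0.0533 -0.043 ] max [0.1293 0.0443] circ [0.0884 0.0006] 0.0438 z 0.054
```

Call:
play_rows --moves '[{"claw":-1,"translation":[0,0,0.11],"delta_rot":[0,0,0]},{"claw":-1,"translation":[0,0,0],"delta_rot":[0,0,0]},{"claw":1,"translation":[0,0,0],"delta_rot":[0,0,0]},{"claw":1,"translation":[0,0,0],"delta_rot":[0,0,0]},{"claw":1,"translation":[0,0,0],"delta_rot":[0,0,0]},{"claw":1,"translation":[0,0,-0.5],"delta_rot":[0,0,0]},{"claw":1,"translation":[0,0,-1],"delta_rot":[0,0,0]},{"claw":1,"translation":[0,0,-1],"delta_rot":[0,0,0]},{"claw":1,"translation":[0,0,-1],"delta_rot":[0,0,0]},{"claw":1,"translation":[0,0,-1],"delta_rot":[0,0,0]}]'

```text
clock: 14.17
tcp_pos: [0.6732, -0.0794, 0.1184]
eef_rot: [0.65, 0.76, 0.0, 0.0]
contact_force: [0.9, 0.3, 0.2]
gripper_width: 1.001
finger_force: 0.0
```

```bash
python3 w.py w8 .0844,.0016,.046,.06,.035
```

```text
t 14.17 tray [0.0817 0.0024] z 0.1184 yawerr -0.0 zax [ 0.001 -0.    -1.   ] w 1.001 f [0.9 0.3 0.2] 0.0
.0844,.0016,.046,.06,.035 4311 min [ 0.0532 -0.0295] max [0.1142 0.0311] circ [0.0834 0.0006] 0.0312 z 0.051
```

Call:
play_rows --moves '[{"claw":1,"translation":[0.96,-0.58,0],"delta_rot":[0,0,0]},{"claw":1,"translation":[0.96,-0.58,0],"delta_rot":[0,0,0]},{"claw":1,"translation":[0.96,-0.58,0],"delta_rot":[0,0,0]},{"claw":1,"translation":[0.96,-0.58,0],"delta_rot":[0,0,0]},{"claw":1,"translation":[0.96,-0.58,0],"delta_rot":[0,0,0]},{"claw":1,"translation":[0.96,-0.58,0],"delta_rot":[0,0,0]},{"claw":1,"translation":[0.96,-0.58,0],"delta_rot":[0,0,0]},{"claw":1,"translation":[0.96,-0.58,0],"delta_rot":[0,0,0]},{"claw":1,"translation":[0.96,-0.58,0],"delta_rot":[0,0,0]},{"claw":1,"translation":[0.96,-0.58,0],"delta_rot":[0,0,0]},{"claw":1,"translation":[0.96,-0.58,0],"delta_rot":[0,0,0]},{"claw":1,"translation":[0.96,-0.58,0],"delta_rot":[0,0,0]}]'

```text
clock: 15.22
tcp_pos: [0.4994, 0.1275, 0.1171]
eef_rot: [0.65, 0.76, 0.0, 0.0]
contact_force: [-0.1, 0.5, -0.3]
gripper_width: 0.996
finger_force: 0.0
```

Call:
play_rows --moves '[{"claw":1,"translation":[0.96,-0.58,0],"delta_rot":[0,0,0]},{"claw":1,"translation":[0.96,-0.58,0],"delta_rot":[0,0,0]},{"claw":1,"translation":[0.96,-0.58,0],"delta_rot":[0,0,0]},{"claw":1,"translation":[0,0,0],"delta_rot":[0,0,0]},{"claw":1,"translation":[0,0,0],"delta_rot":[0,0,0]}]'

```text
clock: 15.63
tcp_pos: [0.4565, 0.1789, 0.117]
eef_rot: [0.65, 0.76, 0.0, 0.0]
contact_force: [0.2, -0.1, -0.1]
gripper_width: 0.998
finger_force: 0.0
```

```bash
python3 w.py w9 .37,-.171,.038,.055,.045
```

```text
t 15.63 tray [ 0.3704 -0.1716] z 0.117 yawerr 0.001 zax [ 0.001  0.    -1.   ] w 0.998 f [ 0.2 -0.1 -0.1] 0.0
.37,-.171,.038,.055,.045 4146 min [ 0.34   -0.2026] max [ 0.4016 -0.1414] circ [ 0.3708 -0.1716] 0.0311 z 0.0449
```

Call:
play_rows --squeeze 40 --moves '[{"claw":1,"translation":[0.02,-0.1,0.5],"delta_rot":[0,0,0]},{"claw":1,"translation":[0,0,1],"delta_rot":[0,0,0]},{"claw":1,"translation":[0,0,1],"delta_rot":[0,0,0]},{"claw":1,"translation":[0,0,1],"delta_rot":[0,0,0]},{"claw":1,"translation":[0,0,1],"delta_rot":[0,0,0]},{"claw":1,"translation":[0,0,0.5],"delta_rot":[0,0,0]},{"claw":-1,"translation":[0,0,0],"delta_rot":[0,0,0]},{"claw":-1,"translation":[0,0,0],"delta_rot":[0,0,0]},{"claw":-1,"translation":[0,0,0],"delta_rot":[0,0,0]},{"claw":-1,"translation":[0,0,0],"delta_rot":[0,0,0]}]'

```text
clock: 16.52
tcp_pos: [0.4554, 0.1782, 0.0171]
eef_rot: [0.65, 0.76, 0.001, 0.001]
contact_force: [1.0, -0.1, -0.8]
gripper_width: 0.699
finger_force: 43.3
```

```bash
python3 h.py
```

```text
t 16.52 tray [ 0.3699 -0.1729] z 0.0171 yawerr -0.001 zax [ 0.002  0.    -1.   ] w 0.699 f [ 1.  -0.1 -0.8] 43.3
```

Call:
play_rows --moves '[{"claw":-1,"translation":[0,0,-0.5],"delta_rot":[0,0,0]},{"claw":-1,"translation":[0,0,-1],"delta_rot":[0,0,0]},{"claw":-1,"translation":[0,0,-1],"delta_rot":[0,0,0]},{"claw":-1,"translation":[0,0,-1],"delta_rot":[0,0,0]},{"claw":-1,"translation":[0,0,-1],"delta_rot":[0,0,0]},{"claw":-1,"translation":[0,0,-1],"delta_rot":[0,0,0]},{"claw":-1,"translation":[0,0,-0.5],"delta_rot":[0,0,0]}]'

```text
clock: 17.1
tcp_pos: [0.4554, 0.1785, 0.1392]
eef_rot: [0.65, 0.76, 0.001, 0.001]
contact_force: [-0.1, -0.1, -1.3]
gripper_width: 0.698
finger_force: 43.7
```

Call:
play_rows --moves '[{"claw":-1,"translation":[-0.5,0.5,0],"delta_rot":[0,0,0]},{"claw":-1,"translation":[-0.9,0.9,0],"delta_rot":[0,0,0]},{"claw":-1,"translation":[-0.9,0.9,0],"delta_rot":[0,0,0]},{"claw":-1,"translation":[-0.9,0.9,0],"delta_rot":[0,0,0]},{"claw":-1,"translation":[-0.9,0.9,0],"delta_rot":[0,0,0]},{"claw":-1,"translation":[-0.9,0.9,0],"delta_rot":[0,0,0]},{"claw":-1,"translation":[-0.9,0.9,0],"delta_rot":[0,0,0]},{"claw":-1,"translation":[-0.9,0.9,0],"delta_rot":[0,0,0]},{"claw":-1,"translation":[-0.9,0.9,0],"delta_rot":[0,0,0]},{"claw":-1,"translation":[-1,0.9,0],"delta_rot":[0,0,0]},{"claw":-1,"translation":[-0.3,0.1,0],"delta_rot":[0,0,0]},{"claw":-1,"translation":[0,0,0],"delta_rot":[0,0,0]}]'

```text
clock: 18.1
tcp_pos: [0.6551, 0.0252, 0.1351]
eef_rot: [0.651, 0.759, -0.0, -0.0]
contact_force: [-0.2, 0.3, -2.2]
gripper_width: 0.693
finger_force: 43.7
```

```bash
python3 w.py w10 .192,0,.15,.19,.045 .245,0,.025,.035,.03
```

```text
t 18.1 tray [0.1878 0.0008] z 0.1351 yawerr -0.003 zax [-0.001 -0.    -1.   ] w 0.693 f [-0.2  0.3 -2.2] 43.7
.192,0,.15,.19,.045 15028 min [ 0.1581 -0.0449] max [0.22   0.0449] circ [ 0.1944 -0.    ] 0.045 z 0.1634
.245,0,.025,.035,.03 917 min [ 0.2453 -0.0296] max [0.2568 0.0295] circ [ 0.2472 -0.    ] 0.0297 z 0.0303
```

Call:
play_rows --moves '[{"claw":-1,"translation":[0.2,-0.02,0.4],"delta_rot":[0,0,0]},{"claw":-1,"translation":[0,0,0.8],"delta_rot":[0,0,0]},{"claw":-1,"translation":[0,0,0.9],"delta_rot":[0,0,0]},{"claw":-1,"translation":[0,0,0.9],"delta_rot":[0,0,0]},{"claw":-1,"translation":[0,0,0.9],"delta_rot":[0,0,0]},{"claw":-1,"translation":[0,0,0.9],"delta_rot":[0,0,0]},{"claw":-1,"translation":[0,0,0.6],"delta_rot":[0,0,0]},{"claw":-1,"translation":[0,0,0],"delta_rot":[0,0,0]}]'

```text
clock: 18.82
tcp_pos: [0.6513, 0.0324, 0.0255]
eef_rot: [0.65, 0.76, -0.001, -0.002]
contact_force: [-0.9, 0.6, -1.8]
gripper_width: 0.692
finger_force: 43.7
```

```bash
python3 h.py
```

```text
t 18.82 tray [ 0.1956 -0.0018] z 0.0255 yawerr 0.001 zax [-0.005  0.001 -1.   ] w 0.692 f [-0.9  0.6 -1.8] 43.7
```

Call:
play_rows --moves '[{"claw":-1,"translation":[0,0.12,0.11],"delta_rot":[0,0,0]},{"claw":-1,"translation":[0,0,0],"delta_rot":[0,0,0]},{"claw":1,"translation":[0,0,0],"delta_rot":[0,0,0]},{"claw":1,"translation":[0,0,0],"delta_rot":[0,0,0]},{"claw":1,"translation":[0,0,0],"delta_rot":[0,0,0]},{"claw":1,"translation":[0,0,-0.5],"delta_rot":[0,0,0]},{"claw":1,"translation":[0,0,-1],"delta_rot":[0,0,0]},{"claw":1,"translation":[0,0,-1],"delta_rot":[0,0,0]},{"claw":1,"translation":[0,0,-1],"delta_rot":[0,0,0]},{"claw":1,"translation":[0,0,-1],"delta_rot":[0,0,0]}]'

```text
clock: 19.65
tcp_pos: [0.6558, 0.0316, 0.1183]
eef_rot: [0.65, 0.76, 0.0, 0.0]
contact_force: [0.5, 0.5, 0.1]
gripper_width: 0.999
finger_force: 0.0
```

```bash
python3 w.py w11 .195,0,.046,.06,.035 .29,0,.053,.063,.03 .245,0,.025,.035,.03; python3 - <<'E'
from h import *
p,d=read_camera("top"); K,D,M=cam("top"); C=cloud(d,K,D,M); T=tr(C); z=C[...,2]
for t in (.035,.0834,.1338,.195):
    m=(z>.046)&(z<.06)&(abs(T[...,0]-t)<.034)&(abs(T[...,1])<.034); print(t,m.sum(),T[m].min(0).round(3),T[m].max(0).round(3)) if m.any() else print(t,0)
cv2.imwrite("pics/t2.png",cv2.resize(p[100:190,180:350,::-1],(800,424),interpolation=cv2.INTER_CUBIC))
E
```

```text
t 19.65 tray [0.1941 0.0024] z 0.1183 yawerr -0.0 zax [ 0.001 -0.    -1.   ] w 0.999 f [0.5 0.5 0.1] 0.0
.195,0,.046,.06,.035 4299 min [ 0.1647 -0.0271] max [0.2263 0.0343] circ [0.1955 0.0037] 0.0311 z 0.051
.29,0,.053,.063,.03 652 min [ 0.2798 -0.0089] max [0.2985 0.0103] circ [0.2895 0.0008] 0.0102 z 0.0578
.245,0,.025,.035,.03 1046 min [ 0.2447 -0.0295] max [0.2564 0.0295] circ [2.475e-01 1.000e-04] 0.0297 z 0.0303
0.035 215 [ 0.021 -0.027] [0.069 0.027]
0.0834 500 [ 0.053 -0.031] [0.112 0.03 ]
0.1338 132 [ 0.1   -0.023] [0.135 0.024]
0.195 0
```

All four stubs stand in the tray: t = 35, 83, 134 and 195 mm, all within 4 mm of the middle line. The knob is at t = 290 mm. Now I grip the knob.

Call:
play_rows --squeeze 30 --moves '[{"claw":1,"translation":[0.8,-0.02,0],"delta_rot":[0,0,0]},{"claw":1,"translation":[0.8,-0.02,0],"delta_rot":[0,0,0]},{"claw":1,"translation":[0.8,-0.02,0],"delta_rot":[0,0,0]},{"claw":1,"translation":[0.8,-0.02,0],"delta_rot":[0,0,0]},{"claw":1,"translation":[0.8,-0.02,0],"delta_rot":[0,0,0]},{"claw":1,"translation":[0.8,-0.02,0],"delta_rot":[0,0,0]},{"claw":0.2,"translation":[0,0,0.5],"delta_rot":[0,0,0]},{"claw":0.2,"translation":[0,0,1],"delta_rot":[0,0,0]},{"claw":0.2,"translation":[0,0,1],"delta_rot":[0,0,0]},{"claw":0.2,"translation":[0,0,1],"delta_rot":[0,0,0]},{"claw":0.2,"translation":[0,0,0.8],"delta_rot":[0,0,0]},{"claw":0.2,"translation":[0,0,0],"delta_rot":[0,0,0]}]'

```text
clock: 20.75
tcp_pos: [0.6365, 0.1262, 0.026]
eef_rot: [0.65, 0.76, -0.002, -0.003]
contact_force: [-0.3, 0.6, 0.7]
gripper_width: 0.602
finger_force: 0.0
```

```bash
python3 h.py
```

```text
t 20.75 tray [ 0.2905 -0.0019] z 0.026 yawerr -0.0 zax [-0.007 -0.    -1.   ] w 0.602 f [-0.3  0.6  0.7] 0.0
```

Call:
play_rows --moves '[{"claw":-1,"translation":[0,0.13,0],"delta_rot":[0,0,0]},{"claw":-1,"translation":[0,0,0],"delta_rot":[0,0,0]},{"claw":-1,"translation":[0,0,0],"delta_rot":[0,0,0]},{"claw":-1,"translation":[0,0,0],"delta_rot":[0,0,0]},{"claw":-1,"translation":[-0.2,0,0],"delta_rot":[0,0,0]},{"claw":-1,"translation":[-0.4,0,0],"delta_rot":[0,0,0]},{"claw":-1,"translation":[-0.4,0,0],"delta_rot":[0,0,0]},{"claw":-1,"translation":[-0.4,0,0],"delta_rot":[0,0,0]},{"claw":-1,"translation":[-0.4,0,0],"delta_rot":[0,0,0]},{"claw":-1,"translation":[-0.3,0,0],"delta_rot":[0,0,0]},{"claw":-1,"translation":[-0.2,0,0],"delta_rot":[0,0,0]},{"claw":-1,"translation":[0,0,0],"delta_rot":[0,0,0]}]'

```text
clock: 21.75
tcp_pos: [0.647, 0.0803, 0.0313]
eef_rot: [0.65, 0.76, -0.001, -0.001]
contact_force: [-7.9, -2.5, 4.9]
gripper_width: 0.223
finger_force: 29.7
```

```bash
python3 w.py w12 .17,0,.046,.056,.045; python3 h.py
```

```text
t 21.75 tray [0.2435 0.0013] z 0.0313 yawerr -0.001 zax [-0.003 -0.001 -1.   ] w 0.223 f [-7.9 -2.5  4.9] 29.7
.17,0,.046,.056,.045 595 min [ 0.2066 -0.014 ] max [0.2149 0.0152] circ [0.2105 0.0006] 0.0147 z 0.0506
t 21.8 tray [0.2437 0.0014] z 0.0314 yawerr -0.0 zax [-0.003 -0.001 -1.   ] w 0.223 f [-8.2 -2.5  5.1] 29.7
```

Call:
play_rows --moves '[{"claw":-1,"translation":[-0.2,0,0],"delta_rot":[0,0,0]},{"claw":-1,"translation":[-0.2,0,0],"delta_rot":[0,0,0]},{"claw":-1,"translation":[-0.2,0,0],"delta_rot":[0,0,0]},{"claw":-1,"translation":[-0.1,0,0],"delta_rot":[0,0,0]},{"claw":-1,"translation":[-0.1,0,0],"delta_rot":[0,0,0]},{"claw":-1,"translation":[0,0,0],"delta_rot":[0,0,0]}]'

```text
clock: 22.3
tcp_pos: [0.6491, 0.0671, 0.0314]
eef_rot: [0.65, 0.76, 0.0, -0.002]
contact_force: [-8.7, 7.2, 6.3]
gripper_width: 0.223
finger_force: 29.7
```

```bash
python3 h.py
```

```text
t 22.3 tray [0.2301 0.0013] z 0.0314 yawerr 0.0 zax [-0.003  0.003 -1.   ] w 0.223 f [-8.7  7.2  6.3] 29.7
```

Call:
play_rows --moves '[{"claw":-1,"translation":[-0.1,0,0],"delta_rot":[0,0,0]},{"claw":-1,"translation":[-0.1,0,0],"delta_rot":[0,0,0]},{"claw":-1,"translation":[0,0,0],"delta_rot":[0,0,0]}]'

```text
clock: 22.55
tcp_pos: [0.6491, 0.0669, 0.0314]
eef_rot: [0.65, 0.76, 0.002, -0.004]
contact_force: [-9.6, 24.7, 7.7]
gripper_width: 0.225
finger_force: 29.8
```

```bash
python3 h.py
```

```text
t 22.55 tray [0.23   0.0013] z 0.0314 yawerr 0.001 zax [-0.004  0.009 -1.   ] w 0.225 f [-9.6 24.7  7.7] 29.8
```

Call:
play_rows --moves '[{"claw":-1,"translation":[0.18,0,0],"delta_rot":[0,0,0]},{"claw":0.2,"translation":[0,0,0],"delta_rot":[0,0,0]},{"claw":0.2,"translation":[0,0,0],"delta_rot":[0,0,0]},{"claw":0.2,"translation":[0,0,0],"delta_rot":[0,0,0]},{"claw":0.2,"translation":[0,0,-0.5],"delta_rot":[0,0,0]},{"claw":0.2,"translation":[0,0,-1],"delta_rot":[0,0,0]},{"claw":0.2,"translation":[0,0,-1],"delta_rot":[0,0,0]},{"claw":0.2,"translation":[0,0,-1],"delta_rot":[0,0,0]},{"claw":0.2,"translation":[0,0,-1],"delta_rot":[0,0,0]},{"claw":0.2,"translation":[0,0,-1],"delta_rot":[0,0,0]}]'

```text
clock: 23.38
tcp_pos: [0.651, 0.0645, 0.1422]
eef_rot: [0.65, 0.76, 0.0, 0.001]
contact_force: [-0.5, -0.0, -0.4]
gripper_width: 0.598
finger_force: 0.0
```

Call:
play_rows --moves '[{"claw":0.2,"translation":[-0.5,-0.5,0],"delta_rot":[0,0,0]},{"claw":0.2,"translation":[-1,-1,0],"delta_rot":[0,0,0]},{"claw":0.2,"translation":[-1,-1,0],"delta_rot":[0,0,0]},{"claw":0.2,"translation":[-1,-1,0],"delta_rot":[0,0,0]},{"claw":0.2,"translation":[-1,-1,0],"delta_rot":[0,0,0]},{"claw":0.2,"translation":[-1,-1,0],"delta_rot":[0,0,0]},{"claw":0.2,"translation":[-1,-1,0],"delta_rot":[0,0,0]},{"claw":0.2,"translation":[-1,-1,0],"delta_rot":[0,0,0]},{"claw":0.2,"translation":[0,0,0],"delta_rot":[0,0,0]}]'

```text
clock: 24.13
tcp_pos: [0.5239, -0.1099, 0.1412]
eef_rot: [0.652, 0.758, -0.0, 0.001]
contact_force: [0.1, -0.1, 0.4]
gripper_width: 0.6
finger_force: 0.0
```

```bash
python3 w.py w13 .079,0,.046,.06,.034 .167,0,.046,.06,.034 .23,0,.053,.063,.02 .123,0,.046,.06,.014
```

```text
t 24.13 tray [ 0.0746 -0.1498] z 0.1412 yawerr -0.004 zax [ 0.    -0.001 -1.   ] w 0.6 f [ 0.1 -0.1  0.4] 0.0
.079,0,.046,.06,.034 3611 min [ 0.045  -0.0314] max [0.113  0.0321] circ [0.079  0.0003] 0.0341 z 0.0508
.167,0,.046,.06,.034 4619 min [ 0.1337 -0.0283] max [0.2009 0.0337] circ [1.67e-01 1.00e-04] 0.034 z 0.0508
.23,0,.053,.063,.02 355 min [ 0.2194 -0.0097] max [0.2307 0.0105] circ [0.2278 0.0004] 0.0102 z 0.0573
.123,0,.046,.06,.014 760 min [ 0.1096 -0.0132] max [0.1363 0.0136] circ [ 1.229e-01 -1.000e-04] 0.0141 z 0.0507
```

View pics/w13.png

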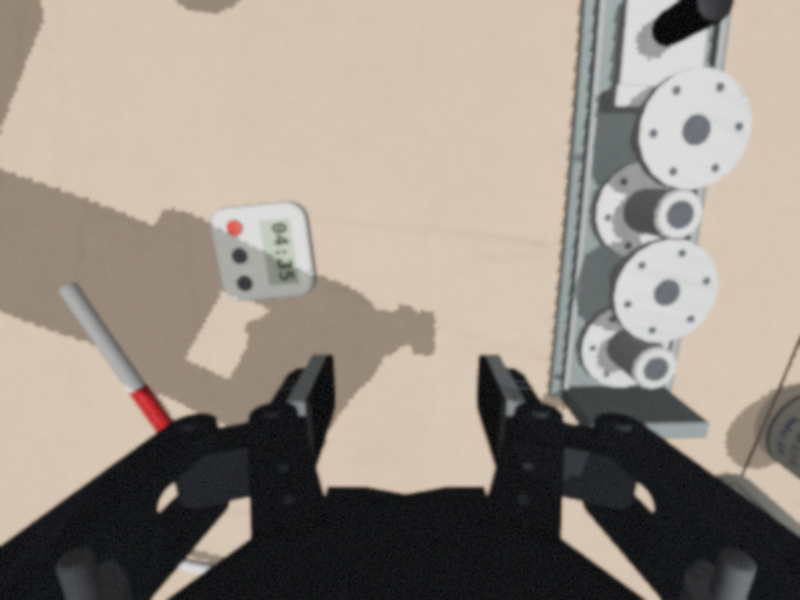

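The picture shows the row alternating and upright: brims at (695,130) and (665,292), crowns at (677,213) and (655,368). The bar is home, with its knob at (715,10), and the timer is where it was.

```bash
python3 -c "
from bench import *
print(sign_off())"
```

```text
the job is handed in; nothing more can be done
None
```

The job is handed in at about 24 s, verdict not shown: the four stubs stand upright and alternating in the tray, the end bar is against its home limit, and I did not touch the vial or the timer.

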